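# Count three lens blocks into a job tray and flag it

### The arm

A 6-joint arm with a two-finger parallel gripper is mounted at the origin on the work surface. World frame = base frame: x ahead of the robot, y to its left, z up, the work surface at z = 0. Lengths are in m, angles in rad, forces in N, time in s.
With the tool pointing down it reaches from about 0.375 to 0.9 m from the base axis. Payload 3.1 kg.
Tool frame: the origin (TCP) lies at the centre of the arm's flange, where the gripper is bolted on; the fingertips stand 173 mm ahead of it and the grasp point (between the pads) lies 155 mm ahead of it (tip_extent is the distance from the TCP to the fingertips, in m); z points along the fingers, y is the direction in which the jaws open and shut (so a half turn about z gives the same grasp; the last joint's range is limited). The gripper opens to 85 mm and grips with 20 to 120 N. Pads are 22 mm wide; open, the fingers measure 114 mm over their backs; the gripper's body (76 mm by 85 mm) begins 54 mm behind the grasp point. The pads swing forward as they close: fully open they stand 13 mm farther back than shut.
Start: joints at [-1.409, 0.527, 1.433, -0, 1.181, -0.178], TCP at [0.209, -0.589, 0.405] pointing down, gripper open.
Joint ranges: [-3.08, 3.08], [-0.75, 2.2], [0.22, 2.44], [-1.43, 4.57], [0, 2.65], [-2.85, 2.85]. Speed limits (rad/s): [2.79, 2.79, 3.14, 3.14, 3.14, 3.14].

### API

Orientations are given as a unit quaternion [x, y, z, w].
In Python, from station import sense, snapshot, sign_off, tip_extent gives the robot as it stands. The module is installed in compiled form; this text tells all that it offers.
- The arm moves only by the tool servo_tool, never from a script. Its argument "rows" is a list of rows, each a list of 3 entries, a list of its own where there are three numbers: the shift along the tool's x, y, z in mm, then the turn about the tool's z in degrees, then the opening, from -1 (shut) to 1 (fully open), so that 0 is half open. A call has 1 to 8 rows; each row is the pose to reach, as a shift and turn from the pose measured when the call began, along the tool's axes at that moment; what a row does not reach only later rows make up. A row lasts 1/10 s, in which the tool goes at most 50 mm and 8.59 degrees, less where a joint would pass 70% of its speed; a pose out of reach is approached as far as the arm can. A call with a gripper value outside its range is refused whole. The fingers move at their own pace and stop on an object; "force" is the grip in N (left out, the last holds). Time passes only in rows, so rows that repeat a pose let the fingers close. It gives the time, the measured TCP pose, the force and the opening at its end, in the units of the state.
- sense(): the state, without advancing time (a new reading comes with each control period).
- snapshot(name): name is "scene" or "top" or "wrist"; returns a dict with "image" (480x640x3 uint8, blue, green, red), "z_map" (480x640 float32, m along the optical axis (not along the pixel's ray), 0 where there is no reading), "vertical_fov" (degrees; the focal length in pixels is half the picture's height over the tangent of half this angle, whatever the lens; pixels are square), "cx", "cy" (the principal point, pixels), "cam_to_world" (4x4, takes a point from camera to world coordinates). Camera axes: x right, y down, z forward; pixel columns grow to the right and rows downward; lengths in m; the calibration is good to about 2 mm. A picture is of the moment at which its call begins.
- sign_off(): hands the job in, once; it reports no verdict.
The state is a dict: "t": time; "q": joint angles; "qd": joint speeds; "tau": joint torques, N m; "tcp_pos": TCP position; "tool_rot": TCP orientation; "force": force on the tool from outside, world axes, zero at the start; "ft_torque": the same for the moment, N m; "finger_gap": opening from 0.0 (shut) to 1.0 (fully open).
Only numpy, scipy, OpenCV 4.12 (cv2) and the standard library are available. Lean on these libraries where they do the work, as an engineer would, in place of code of your own. Each camera call takes 0.05 s, during which the arm holds its last target. There are 200 camera calls.

### The job

Count exactly three amber lens blocks, one at a time, out of the stock tray into the grey job tray (the one with the white lug), all lying flat on its floor with the boss up, and leave the fourth one flat in the stock tray. Only when the three are in, flag the job as counted: take the red marker pin out of its stand and put its rod down through the eyelet on the job tray's lug until the collar rests on the lug. Leave the blue blocks, the green pin and the screwdriver where they are.

Things in the scene. Friction and masses are not known exactly. Their poses are not given: they have to be found in the camera images.
- amber0: Amber (orange) lens block: round plastic disc 30 mm across and 13 mm thick with a boss 14 mm across and 5 mm high on top (18 mm in all), about 20 g, loose. Origin: centre of its flat underside, z up. Starts boss up in the stock tray, blocks at least 50 mm apart centre to centre
- amber1: Amber (orange) lens block: round plastic disc 30 mm across and 13 mm thick with a boss 14 mm across and 5 mm high on top (18 mm in all), about 20 g, loose. Origin: centre of its flat underside, z up. Starts boss up in the stock tray, blocks at least 50 mm apart centre to centre
- amber2: Amber (orange) lens block: round plastic disc 30 mm across and 13 mm thick with a boss 14 mm across and 5 mm high on top (18 mm in all), about 20 g, loose. Origin: centre of its flat underside, z up. Starts boss up in the stock tray, blocks at least 50 mm apart centre to centre
- amber3: Amber (orange) lens block: round plastic disc 30 mm across and 13 mm thick with a boss 14 mm across and 5 mm high on top (18 mm in all), about 20 g, loose. Origin: centre of its flat underside, z up. Starts boss up in the stock tray, blocks at least 50 mm apart centre to centre
- blue0: Blue lens block: round plastic disc 30 mm across and 13 mm thick with a boss 14 mm across and 5 mm high on top (18 mm in all), about 20 g, loose. Origin: centre of its flat underside, z up. Starts boss up in the stock tray, blocks at least 50 mm apart centre to centre. Not wanted in this job
- blue1: Blue lens block: round plastic disc 30 mm across and 13 mm thick with a boss 14 mm across and 5 mm high on top (18 mm in all), about 20 g, loose. Origin: centre of its flat underside, z up. Starts boss up in the stock tray, blocks at least 50 mm apart centre to centre. Not wanted in this job
- blue2: Blue lens block: round plastic disc 30 mm across and 13 mm thick with a boss 14 mm across and 5 mm high on top (18 mm in all), about 20 g, loose. Origin: centre of its flat underside, z up. Starts boss up in the stock tray, blocks at least 50 mm apart centre to centre. Not wanted in this job
- stock_tray: Shallow square stock tray, fixed to the table: 190 x 190 mm, black floor 4 mm above the table, aluminium rim 4 mm wide rising 8 mm above the table. Holds four amber and three blue lens blocks. Origin: centre of its underside at table height, x and y along its sides. It may stand left or right
- job_tray: Grey open job tray, fixed to the table: 160 mm along its x, 200 mm along its y, 45 mm high, walls 4 mm thick, inner floor 4 mm above the table (inside 152 x 192 mm). A white lug with the eyelet sticks out from the middle of its +x wall. Origin: centre of its underside at table height. It may stand right or left
- job_tray_eyelet (a point): Centre of the eyelet's mouth on the lug's top face, 45 mm above the table, 96 mm from the job tray's centre along the tray's +x. The lug is 32 x 32 mm and 6 mm thick; the eyelet is a vertical through hole 10 mm wide, with open space below it. z up, x as the tray's
- pin_stand: White block fixed to the table, 110 mm along its x, 45 mm along its y, 48 mm high, with two 10 mm vertical holes 60 mm apart along its x, holding the red and the green pin (either order). Origin: centre of its underside
- red_pin: Red marker pin, about 25 g, standing loose in a hole of the pin stand: a steel rod 6 mm thick and 30 mm long pointing down, above it a collar 22 mm across and 4 mm thick, above that a round grip 16 mm across and 24 mm high (58 mm in all; its top is 76 mm above the table while it is in the stand). Origin: lower tip of the rod, z up along the pin
- red_pin_collar (a point): Centre of the underside of the red pin's collar, where the rod begins: 30 mm above the pin's origin along the pin, 48 mm above the table in the stand
- green_pin: Green marker pin, about 25 g, standing loose in a hole of the pin stand: a steel rod 6 mm thick and 30 mm long pointing down, above it a collar 22 mm across and 4 mm thick, above that a round grip 16 mm across and 24 mm high (58 mm in all; its top is 76 mm above the table while it is in the stand). Origin: lower tip of the rod, z up along the pin. Not wanted in this job
- screwdriver: Loose screwdriver 160 mm long lying across the table beyond the pin stand. Origin: its middle, at table height
Mind the look-alikes: they are no part of the job. Leave any yellow look-alike of the amber3 alone.

How it is judged:
By the outcome, as a careful person would: the job done as asked, in the order asked, and still so for the second after the job is handed in, with the robot touching nothing.
It also fails if it takes over 72 s, if anything falls off the work surface, if the arm or the gripper's body presses on something with over 40 N, if the wrist force passes 120 N, or if a joint passes its speed limit or range.

## Working session

There is one attempt and no reset: what is moved stays moved. The work goes in short steps, Python scripts to look and compute and a tool call to move; the robot and the scene stay as the last step left them, time stands still between calls to the robot, and variables do not carry over. Pictures are saved under pics/ and viewed, about 8 in all and at most 12, crops included, and the job is handed in when it is done.

Besides the shell and the picture viewer there is one more tool, called after ">>>" as name(argument=value, ...) on one line, values as JSON. servo_tool: Moves the arm, as the interface text tells. Its arguments: {"type":"object","properties":{"rows":{"type":"array"},"force":{"type":"number"}},"required":["rows"]}

```bash
mkdir -p pics
cat > h.py <<'E'
import numpy as np, cv2
from station import sense, snapshot, sign_off, tip_extent
from scipy.spatial.transform import Rotation as R
def snap(n):
    s=snapshot(n); s['f']=240/np.tan(np.radians(s['vertical_fov'])/2); return s
def ray(s,u,v):
    T=s['cam_to_world']; d=T[:3,:3]@np.array([(u-s['cx'])/s['f'],(v-s['cy'])/s['f'],1]); return T[:3,3],d
def onz(s,u,v,z):
    o,d=ray(s,u,v); return o+d*(z-o[2])/d[2]
def pt(s,u,v):
    o,d=ray(s,u,v); return o+d*s['z_map'][int(v),int(u)]
def proj(s,p):
    T=s['cam_to_world']; c=T[:3,:3].T@(np.array(p)-T[:3,3]); return s['cx']+s['f']*c[0]/c[2], s['cy']+s['f']*c[1]/c[2]
E
python3 - <<'E'
from h import *
for n in("top","scene","wrist"):
    s=snap(n); cv2.imwrite(f'pics/{n}0.png',s['image']); print(n,s['f'],s['cx'],s['cy'],s['cam_to_world'].round(3).tolist())
st=sense(); print(st, tip_extent if not callable(tip_extent) else tip_extent())
E
```

```text
top 547.9573251760954 316.73899031240387 241.17123793411417 [[0.028, -0.989, 0.144, 0.434], [-1.0, -0.028, 0.005, -0.035], [-0.001, -0.144, -0.99, 0.971], [0.0, 0.0, 0.0, 1.0]]
scene 473.6807734102037 321.42978347233105 239.77472881037875 [[0.575, 0.446, -0.686, 1.119], [0.818, -0.304, 0.488, -0.39], [0.009, -0.842, -0.54, 0.501], [0.0, 0.0, 0.0, 1.0]]
wrist 389.45156806919994 324.55817249146986 234.11570511037684 [[0.334, -0.908, -0.252, 0.272], [-0.943, -0.322, -0.087, -0.567], [-0.002, 0.267, -0.964, 0.373], [0.0, 0.0, 0.0, 1.0]]
{'t': 0.15, 'q': array([-1.40852496e+00,  5.28242039e-01,  1.43357766e+00, -2.17746885e-05,
        1.18143851e+00, -1.78515778e-01]), 'qd': array([-0.00124719, -0.00280315, -0.00464819,  0.00085342, -0.00037717,
        0.00143366]), 'tau': array([ 5.18834349e-04, -4.42742801e+01, -1.78276062e+01, -3.24829034e-04,
        5.67706913e-03, -9.87196842e-06]), 'tcp_pos': array([ 0.20886695, -0.58879321,  0.40397435]), 'tool_rot': array([ 9.85517061e-01,  1.69574258e-01, -3.30476681e-06, -8.32831775e-04]), 'force': array([-1.50973803, -0.14326591,  0.78957904]), 'ft_torque': array([ 0.00678373,  0.01582659, -0.01605337]), 'finger_gap': 0.9983883914463831} 0.1734
```

View pics/top0.png

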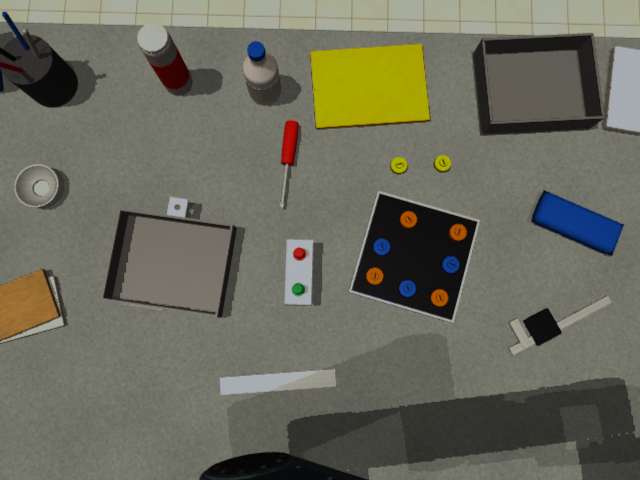

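View pics/scene0.png

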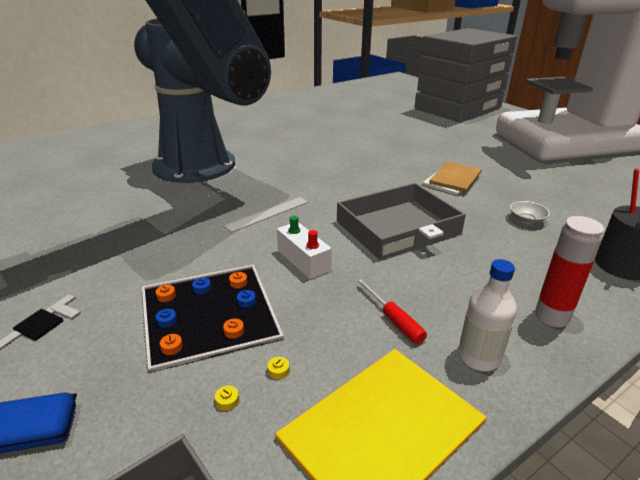

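The top view shows ambers at about (408,219), (458,232), (375,276) and (439,298), the red pin at (299,254), and the lug at (178,207), left of the stand. The scene view shows the same layout, and the yellow look-alikes lie outside the tray. Next I'll measure from both views.

```bash
cat >> h.py <<'E'
def blobs(s,name,amin=40):
    h=cv2.cvtColor(s['image'],cv2.COLOR_BGR2HSV)
    lo,hi={'amber':((5,150,120),(15,255,255)),'blue':((105,150,80),(125,255,255)),'red':((0,170,90),(3,255,255)),'green':((50,120,50),(85,255,255)),'white':((0,0,150),(179,45,255))}[name]
    m=cv2.inRange(h,lo,hi)
    if name=='red': m|=cv2.inRange(h,(176,170,90),(179,255,255))
    m=cv2.morphologyEx(m,cv2.MORPH_CLOSE,np.ones((3,3)))
    n,l,st,c=cv2.connectedComponentsWithStats(m)
    return [(c[i],st[i],l==i) for i in range(1,n) if st[i,4]>=amin]
def tri(s1,p1,s2,p2):
    o1,d1=ray(s1,*p1);o2,d2=ray(s2,*p2);d1/=np.linalg.norm(d1);d2/=np.linalg.norm(d2)
    a=np.linalg.lstsq(np.c_[d1,-d2],o2-o1,rcond=None)[0]; A=o1+a[0]*d1;B=o2+a[1]*d2
    return (A+B)/2,np.linalg.norm(A-B)
E
python3 - <<'E'
from h import *
t=snap('top');s=snap('scene')
for col in('amber','blue','red','green'):
    S=blobs(s,col)
    for c,st,m in blobs(t,col):
        best=min(((tri(t,c,s,d[0]),d[0]) for d in S),key=lambda x:x[0][1]+10*max(0,abs(x[0][0][2]-.05)-.06))
        zz=pt(t,*c)
        print(col,c.round(1),st[4],'tri',best[0][0].round(4),round(best[0][1],4),best[1].round(1),'zmap',zz.round(4))
for c,st,m in blobs(t,'white',60): print('white top',c.round(1),st, pt(t,*c).round(4))
for c,st,m in blobs(s,'white',60): print('white sc',c.round(1),st, pt(s,*c).round(4))
a=cv2.resize(t['image'][180:330,80:260],None,fx=3,fy=3,interpolation=cv2.INTER_CUBIC)
b=cv2.resize(s['image'][170:280,270:480],None,fx=2.5,fy=2.5,interpolation=cv2.INTER_CUBIC)
w=max(a.shape[1],b.shape[1]); pad=lambda i:cv2.copyMakeBorder(i,0,0,0,w-i.shape[1],0)
o=np.vstack([pad(a),pad(b)]);o=cv2.resize(o,None,fx=.82,fy=.82) if o.shape[0]>600 else o
print(o.shape,a.shape,b.shape);cv2.imwrite('pics/crop1.png',o)
E
```

```text
amber [408.3 218.9] 204 tri [ 0.6185 -0.1929  0.01  ] 0.0005 [232.8 327.2] zmap [ 0.434  -0.0353  0.9714]
amber [457.6 231.9] 207 tri [ 0.5975 -0.2808  0.0101] 0.001 [170. 343.] zmap [ 0.5961 -0.2779  0.0196]
amber [374.7 275.5] 193 tri [ 0.516  -0.1341  0.0101] 0.0002 [237.3 278.8] zmap [ 0.5152 -0.1331  0.0193]
amber [439.1 297.5] 222 tri [ 0.4805 -0.2474  0.01  ] 0.0009 [164.5 291.9] zmap [ 0.4801 -0.2447  0.0202]
blue [255.4  49.1] 208 tri [0.8597 0.0751 0.1521] 0.0 [503.2 268.9] zmap [0.8554 0.074  0.1603]
blue [578.5 222.1] 2626 tri [ 0.6227 -0.474   0.018 ] 0.0331 [ 33.9 417.7] zmap [ 0.6179 -0.4873  0.0275]
blue [381.2 246.4] 220 tri [ 0.5677 -0.1452  0.0101] 0.0008 [245.5 297.4] zmap [ 0.5667 -0.1439  0.0186]
blue [450.5 264.1] 221 tri [ 0.5396 -0.2675  0.0105] 0.0008 [165.  316.6] zmap [ 0.5386 -0.2645  0.0212]
blue [407. 288.] 222 tri [ 0.4955 -0.1912  0.0094] 0.0006 [200.7 284.8] zmap [ 0.4948 -0.189   0.0215]
red [289.  141.4] 518 tri [0.7563 0.0252 0.01  ] 0.0002 [404.8 322.4] zmap [0.7515 0.0242 0.024 ]
red [299.3 253.4] 116 tri [ 0.5458 -0.0015  0.0575] 0.0013 [312.3 
[... 896 characters left out ...]
5] [ 220  370  116   25 1906] [ 0.3284  0.0345 -0.0015]
white sc [ 73.2 121.6] [    0     0   172   260 33548] [-1.2305 -0.0994 -0.2154]
white sc [331.9 278.5] [     0      0    640    480 116643] [ 5.952e-01  6.700e-03 -1.000e-04]
white sc [340.5   3.8] [322   0  41  10 345] [-1.2428  1.4071  0.1802]
white sc [381.6   2.2] [374   0  17   6  90] [-1.221  1.695  0.175]
white sc [402.1  33.2] [ 371   20   76   37 1164] [-1.2393  1.9031 -0.015 ]
white sc [560.9 110.7] [555 108  13   7  69] [0.3892 1.0028 0.0687]
white sc [430.7 230. ] [419 224  24  13 182] [0.622  0.2149 0.0406]
white sc [623.1 401.4] [ 593  371   47   57 1209] [ 0.8641  0.9945 -0.7544]
(594, 443, 3) (450, 540, 3) (275, 525, 3)
```

View pics/crop1.png

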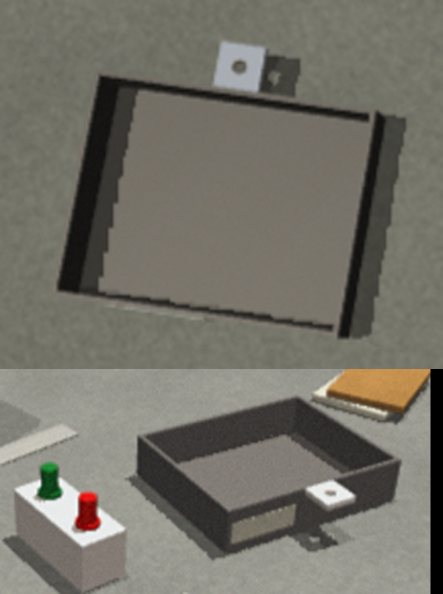

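The crop shows the eyelet at top pixel (177.2,206.8) and scene pixel (431.5,230), and the four tray corners. Next: the geometry.

Run:
```python
from h import *
t=snap('top');s=snap('scene')
# refine hole: dark pixels within lug
def hole(im,u,v,r=4):
    g=cv2.cvtColor(im,cv2.COLOR_BGR2GRAY).astype(float)
    p=g[int(v)-r:int(v)+r+1,int(u)-r:int(u)+r+1]; w=np.clip(np.percentile(p,80)-15-p,0,None); yy,xx=np.mgrid[-r:r+1,-r:r+1]
    return int(u)+(w*xx).sum()/w.sum(), int(v)+(w*yy).sum()/w.sum()
h1=hole(t['image'],177,207);h2=hole(s['image'],431,230,3);print('hole',h1,h2,tri(t,h1,s,h2),onz(t,*h1,.045),onz(s,*h2,.045))
k=[(100,76),(378,112),(340,335),(60,290)]
C=np.array([onz(t,x/2.46+80,y/2.46+180,.045) for x,y in k]);print(C.round(4),'c',C.mean(0).round(4))
for a,b in((3,0),(2,1),(1,0),(2,3)):d=C[b]-C[a];print(np.linalg.norm(d[:2]).round(3),np.degrees(np.arctan2(d[1],d[0])).round(1))
m=max((b for b in blobs(t,'white',60) if 400<b[0][0]<430),key=lambda b:b[1][4])[2]
r=cv2.minAreaRect(np.argwhere(m)[:,::-1].astype(np.float32));B=np.array([onz(t,*p,.008) for p in cv2.boxPoints(r)])
print('stock',B.round(4),B.mean(0).round(4))
c=B.mean(0);e=B[1]-B[0];e/=np.linalg.norm(e);f=np.array([-e[1],e[0],0])
print(e,[np.linalg.norm(B[i]-B[i-1]) for i in range(4)])
for a in([.6185,-.1929],[.5975,-.2808],[.516,-.1341],[.4805,-.2474]):
    d=np.r_[a,0]-c*[1,1,0];print(a,'tray xy',(d@e).round(4),(d@f).round(4))
    # free distance to inner rim in world ±y for width ±11
```

```text
hole (np.float64(176.76629072681703), np.float64(206.65350877192984)) (np.float64(430.88317757009344), np.float64(230.1086448598131)) (array([0.62320275, 0.21348486, 0.04137342]), np.float64(0.0004510520703629434)) [0.62231582 0.21233048 0.045     ] [0.62717374 0.20898167 0.045     ]
[[0.6122 0.3085 0.045 ]
 [0.592  0.1126 0.045 ]
 [0.4374 0.1308 0.045 ]
 [0.4625 0.324  0.045 ]] c [0.526 0.219 0.045]
0.151 -5.9
0.156 -6.7
0.197 84.1
0.195 82.6
stock [[ 0.4858 -0.088   0.008 ]
 [ 0.6701 -0.1374  0.008 ]
 [ 0.62   -0.3246  0.008 ]
 [ 0.4385 -0.2707  0.008 ]] [ 0.5536 -0.2052  0.008 ]
[ 0.96598917 -0.25858252  0.        ] [np.float64(0.18872346249464178), np.float64(0.19073802005123322), np.float64(0.19384249169459916), np.float64(0.18927672748816185)]
[0.6185, -0.1929] tray xy 0.0595 0.0287
[0.5975, -0.2808] tray xy 0.062 -0.0617
[0.516, -0.1341] tray xy -0.0547 0.059
[0.4805, -0.2474] tray xy -0.0597 -0.0597
```

```bash
cat >> h.py <<'E'
def go(x,y,z,yaw):
    s=sense(); r=R.from_quat(s['tool_rot']); X=r.as_matrix()[:,0]; y0=np.degrees(np.arctan2(X[1],X[0]))
    d=r.inv().apply(np.array([x,y,z])-s['tcp_pos'])*1000
    turn=-((yaw-y0+180)%360-180)
    print('t',round(s['t'],2),'tcp',s['tcp_pos'].round(4),'yaw',y0.round(1),'gap',round(s['finger_gap'],3),'F',s['force'].round(1),'| shift',d.round(1),'turn',turn.round(1))
E
python3 -c "
from h import *
go(.6185,-.1929,.26,-15)"
```

```text
t 0.35 tcp [ 0.2089 -0.589   0.4045] yaw 19.5 gap 0.998 F [-0.6 -0.4 -0. ] | shift [ 518.4 -236.3  144.6] turn 34.5
```

>>> servo_tool(rows=[[[518, -236, 145], 34.5, -0.08], [[518, -236, 145], 34.5, -0.08], [[518, -236, 145], 34.5, -0.08], [[518, -236, 145], 34.5, -0.08], [[518, -236, 145], 34.5, -0.08], [[518, -236, 145], 34.5, -0.08], [[518, -236, 145], 34.5, -0.08], [[518, -236, 145], 34.5, -0.08]], force=30)

```text
t: 1.15
tcp_pos: [0.486, -0.3211, 0.3067]
tool_rot: [0.991, -0.13, 0.0, -0.0]
force: [0.7, -0.7, -0.5]
finger_gap: 0.459
```

```bash
python3 -c "
from h import *
go(.6185,-.1929,.26,-15)"
```

```text
t 1.15 tcp [ 0.486  -0.3211  0.3067] yaw -15.0 gap 0.459 F [ 0.7 -0.7 -0.5] | shift [  94.8 -158.1   46.7] turn 0.0
```

>>> servo_tool(rows=[[[95, -158, 47], 0, -0.08], [[95, -158, 47], 0, -0.08], [[95, -158, 47], 0, -0.08], [[95, -158, 47], 0, -0.08], [[95, -158, 47], 0, -0.08], [[95, -158, 47], 0, -0.08]])

```text
t: 1.75
tcp_pos: [0.6191, -0.1919, 0.2592]
tool_rot: [0.992, -0.129, -0.0, -0.0]
force: [-0.2, -0.3, 0.1]
finger_gap: 0.459
```

Run:
```python
from h import *
w=snap('wrist');t=snap('top')
cv2.imwrite('pics/w1.png',w['image'])
for c,st,m in blobs(w,'amber'): print(c.round(1),st[4],onz(w,*c,.012).round(4))
for c,st,m in blobs(w,'blue'): print('b',c.round(1),st[4],onz(w,*c,.012).round(4))
go(.6185,-.1929,.183,-15)
```

```text
[480.3 242.7] 2155 [ 0.5978 -0.2802  0.012 ]
[325.9 242. ] 1500 [ 0.6212 -0.194   0.012 ]
[279.1 397.6] 548 [ 0.5268 -0.1375  0.012 ]
[465.2 430.7] 262 [ 0.4698 -0.2504  0.012 ]
b [470.  328.7] 1331 [ 0.5444 -0.2656  0.012 ]
b [281.9 345.6] 850 [ 0.5629 -0.1501  0.012 ]
b [368.7 401.1] 468 [ 0.5092 -0.1932  0.012 ]
t 1.85 tcp [ 0.6182 -0.1937  0.2599] yaw -15.0 gap 0.46 F [ 0.5 -0.4 -0.2] | shift [ 0.1 -0.9 76.9] turn -0.0
```

View pics/w1.png

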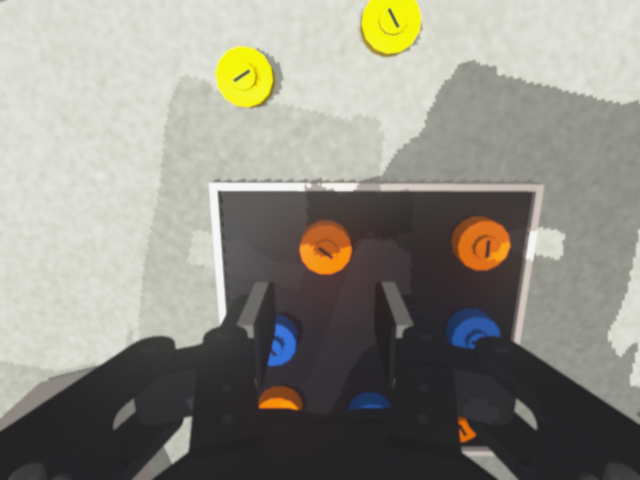

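The wrist view shows amber0 at (326,242), straight ahead between the fingers, and its measured position agrees with the top and scene views. I'll descend and grip.

>>> servo_tool(rows=[[[1, -1, 40], 0, -0.08], [[1, -1, 78], 0, -0.08], [[1, -1, 78], 0, -0.08], [[1, -1, 78], 0, -0.6], [[1, -1, 78], 0, -0.6], [[1, -1, 78], 0, -0.6], [[1, -1, 78], 0, -0.6]], force=30)

```text
t: 2.55
tcp_pos: [0.6197, -0.1933, 0.1835]
tool_rot: [0.991, -0.131, 0.001, 0.001]
force: [0.3, 0.6, -0.1]
finger_gap: 0.331
```

Run:
```python
from h import *
w=snap('wrist')
cv2.imwrite('pics/w2.png',w['image'])
for c,st,m in blobs(w,'amber'): print(c.round(1),st[4],onz(w,*c,.012).round(4))
go(.6185,-.1929,.24,-15)
```

```text
[553.2 300.7] 5134 [ 0.5978 -0.281   0.012 ]
[324.6 303.2] 4564 [ 0.6201 -0.1941  0.012 ]
t 2.6 tcp [ 0.6196 -0.1931  0.1832] yaw -15.0 gap 0.333 F [ 0.4 -0.1  0.8] | shift [ -1.    0.1 -56.8] turn -0.0
```

View pics/w2.png

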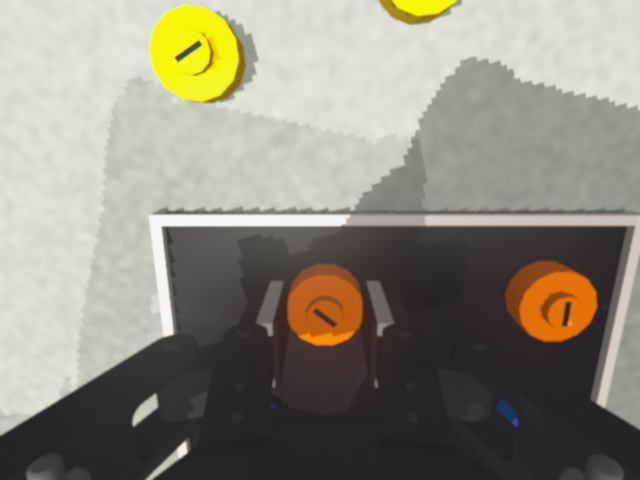

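The wrist view shows the pads right beside the amber block (pads at columns 283 and 367), but still a little high. I'll reopen, go 3 mm lower and close fully.

>>> servo_tool(rows=[[[0, 0, 0], 0, -0.1], [[0, 0, 2], 0, -0.1], [[0, 0, 3], 0, -0.9], [[0, 0, 3], 0, -0.9], [[0, 0, 3], 0, -0.9], [[0, 0, 3], 0, -0.9], [[0, 0, -5], 0, -0.9], [[0, 0, -55], 0, -0.9]], force=30)

```text
t: 3.4
tcp_pos: [0.6171, -0.192, 0.2324]
tool_rot: [0.991, -0.131, -0.006, -0.002]
force: [-0.3, 0.1, -0.6]
finger_gap: 0.334
```

Run:
```python
from h import *
w=snap('wrist')
for c,st,m in blobs(w,'amber'): print(c.round(1),st[4],pt(w,*c).round(4))
go(.476,.225,.265,-15)
```

```text
[501.8 248.6] 2909 [ 0.6018 -0.2771  0.0205]
[324.5 303.6] 4508 [ 0.6209 -0.1932  0.073 ]
[466.9 449.8] 411 [ 0.484  -0.2415  0.0187]
t 3.45 tcp [ 0.6209 -0.1935  0.2442] yaw -15.0 gap 0.33 F [ 0.1 -0.7  4.5] | shift [-248.1 -366.7  -23.3] turn 0.0
```

The block is held: it keeps its place in the wrist image while lifted, and its height reads 73 mm. Carrying it to the job tray centre.

>>> servo_tool(rows=[[[-5, -30, -43], 0, -0.9], [[-180, -376, -43], 0, -0.9], [[-180, -376, -43], 0, -0.9], [[-180, -376, -43], 0, -0.9], [[-180, -376, -43], 0, -0.9], [[-180, -376, -43], 0, -0.9], [[-180, -376, -43], 0, -0.9], [[-180, -376, -43], 0, -0.9]])

```text
t: 4.25
tcp_pos: [0.5519, 0.1777, 0.2851]
tool_rot: [0.991, -0.131, 0.004, 0.001]
force: [1.5, 0.4, 0.5]
finger_gap: 0.331
```

Run:
```python
from h import *
go(.527,.221,.184,-7)
```

```text
t 4.25 tcp [0.5519 0.1777 0.2851] yaw -15.0 gap 0.331 F [1.5 0.4 0.5] | shift [-36.1 -35.5 100.8] turn -8.0
```

>>> servo_tool(rows=[[[-36, -35, 30], -8, -0.9], [[-36, -35, 60], -8, -0.9], [[-36, -35, 90], -8, -0.9], [[-36, -35, 101], -8, -0.9], [[-36, -35, 102.5], -8, -0.9], [[-36, -35, 102.5], -8, -0.9], [[-36, -35, 102.5], -8, -0.9]])

```text
t: 4.95
tcp_pos: [0.5279, 0.2201, 0.1836]
tool_rot: [0.998, -0.062, 0.005, 0.001]
force: [-0.0, 0.1, 0.6]
finger_gap: 0.328
```

>>> servo_tool(rows=[[[0, 0, 0], 0, -0.2], [[0, 0, 0], 0, -0.08], [[0, 0, 0], 0, -0.08], [[0, 0, -30], 0, -0.08], [[0, 0, -75], 0, -0.08], [[0, 0, -100], 0, -0.08]])

```text
t: 5.55
tcp_pos: [0.5273, 0.2205, 0.2863]
tool_rot: [0.998, -0.062, 0.007, 0.001]
force: [0.3, 0.5, -0.9]
finger_gap: 0.461
```

Run:
```python
from h import *
for n in('wrist','scene'):
    s=snap(n)
    for c,st,m in blobs(s,'amber'): print(n,c.round(1),st[4],pt(s,*c).round(4),onz(s,*c,.012).round(4))
go(.516,-.1341,.27,75)
```

```text
wrist [325.1 236.7] 1578 [0.5318 0.219  0.0221] [0.5291 0.2193 0.012 ]
scene [397.9 222.7] 138 [0.5367 0.2144 0.0147] [0.5334 0.2178 0.012 ]
scene [237.5 279. ] 226 [ 0.522  -0.1366  0.0146] [ 0.5188 -0.1353  0.012 ]
scene [164.7 292.2] 241 [ 0.4894 -0.2495  0.0163] [ 0.4838 -0.2482  0.012 ]
scene [170.2 343.3] 345 [ 0.6064 -0.2829  0.018 ] [ 0.6    -0.2816  0.012 ]
t 5.65 tcp [0.5281 0.2208 0.2877] yaw -7.1 gap 0.461 F [ 0.9 -0.5 -0.1] | shift [ 31.2 353.7  17.8] turn -82.1
```

>>> servo_tool(rows=[[[31, 354, 0], -82, -0.08], [[31, 354, 0], -82, -0.08], [[31, 354, 0], -82, -0.08], [[31, 354, 0], -82, -0.08], [[31, 354, 0], -82, -0.08], [[31, 354, 0], -82, -0.08], [[31, 354, 0], -82, -0.08], [[31, 354, 0], -82, -0.08]])

```text
t: 6.45
tcp_pos: [0.5149, -0.135, 0.2869]
tool_rot: [0.886, 0.464, 0.007, 0.005]
force: [0.3, 0.5, -0.2]
finger_gap: 0.46
```

>>> servo_tool(rows=[[[0, 0, 0], -14, -0.08], [[0, 0, 0], -14, -0.08]])

```text
t: 6.65
tcp_pos: [0.5143, -0.1368, 0.2858]
tool_rot: [0.822, 0.569, 0.006, 0.005]
force: [0.1, -0.3, -0.2]
finger_gap: 0.454
```

Run:
```python
from h import *
s=snap('wrist')
for c,st,m in blobs(s,'amber'): print(c.round(1),st[4],onz(s,*c,.012).round(4))
go(.517,-.1345,.1805,75)
```

```text
[319.3 230.6] 1822 [ 0.5155 -0.134   0.012 ]
[329.8 390.3] 1261 [ 0.48   -0.2488  0.012 ]
t 6.7 tcp [ 0.5143 -0.136   0.2859] yaw 69.6 gap 0.458 F [ 0.1 -0.4 -0.6] | shift [  2.    0.6 105.4] turn -5.4
```

>>> servo_tool(rows=[[[2, 0, 45], -5.4, -0.08], [[2, 0, 85], -5.4, -0.08], [[2, 0, 100], -5.4, -0.08], [[2, 0, 105], -5.4, -0.08], [[2, 0, 105], -5.4, -0.08], [[2, 0, 105], -5.4, -0.9], [[2, 0, 105], -5.4, -0.9], [[2, 0, 105], -5.4, -0.9]])

```text
t: 7.5
tcp_pos: [0.5168, -0.1344, 0.1819]
tool_rot: [0.793, 0.609, 0.006, 0.006]
force: [0.7, 0.3, -0.5]
finger_gap: 0.33
```

>>> servo_tool(rows=[[[0, 0, 0], 0, -0.9], [[0, 0, -10], 0, -0.9], [[0, 0, -60], 0, -0.9], [[0, 0, -105], 0, -0.9], [[0, 0, -105], 0, -0.9]])

```text
t: 8.0
tcp_pos: [0.5169, -0.1349, 0.293]
tool_rot: [0.793, 0.609, 0.009, 0.012]
force: [0.6, -0.3, 0.6]
finger_gap: 0.329
```

Run:
```python
from h import *
s=snap('wrist')
for c,st,m in blobs(s,'amber'): print(c.round(1),st[4],pt(s,*c).round(4))
go(.5204,.161,.29,80)
```

```text
[323.  307.7] 3900 [ 0.5214 -0.1321  0.1335]
[306.2 384.1] 1306 [ 0.4824 -0.2407  0.0213]
t 8.05 tcp [ 0.516  -0.1345  0.2906] yaw 75.0 gap 0.33 F [-0.2  0.5 -1.1] | shift [286.6 -72.4  -0.9] turn -5.0
```

```bash
sed -i "s/    print('t',/    print('down axis',r.as_matrix()[:,2].round(4));print('t',/" h.py
python3 - <<'E'
from h import *
go(.5204,.161,.29,80)
E
```

```text
down axis [ 0.0236 -0.0057 -0.9997]
t 8.05 tcp [ 0.516  -0.1345  0.2906] yaw 75.0 gap 0.33 F [-0.2  0.5 -1.1] | shift [286.6 -72.4  -0.9] turn -5.0
```

>>> servo_tool(rows=[[[287, -72, 0], -5, -0.9], [[287, -72, 0], -5, -0.9], [[287, -72, 0], -5, -0.9], [[287, -72, 0], -5, -0.9], [[287, -72, 0], -5, -0.9], [[287, -72, 0], -5, -0.9], [[287, -72, 0], -5, -0.9], [[287, -72, 0], -5, -0.9]])

```text
t: 8.85
tcp_pos: [0.52, 0.1624, 0.2882]
tool_rot: [0.765, 0.644, 0.006, 0.009]
force: [0.0, -0.7, -0.1]
finger_gap: 0.326
```

Run:
```python
from h import *
go(.5204,.161,.1825,83)
```

```text
down axis [ 0.0215 -0.0063 -0.9997]
t 8.85 tcp [0.52   0.1624 0.2882] yaw 80.2 gap 0.326 F [ 0.  -0.7 -0.1] | shift [ -1.1  -1.7 105.7] turn -2.8
```

>>> servo_tool(rows=[[[-1, -2, 35], -3, -0.9], [[-1, -2, 70], -3, -0.9], [[-1, -2, 95], -3, -0.9], [[-1, -2, 105], -3, -0.9], [[-1, -2, 106], -3, -0.9], [[-1, -2, 106], -3, -0.9], [[-1, -2, 106], -3, -0.9]])

```text
t: 9.55
tcp_pos: [0.5207, 0.1607, 0.1832]
tool_rot: [0.748, 0.663, 0.007, 0.01]
force: [-0.2, 0.5, 0.3]
finger_gap: 0.332
```

>>> servo_tool(rows=[[[0, 0, 0], 0, -0.2], [[0, 0, 0], 0, -0.08], [[0, 0, 0], 0, -0.08], [[0, 0, -30], 0, -0.08], [[0, 0, -75], 0, -0.08], [[0, 0, -105], 0, -0.08], [[0, 0, -105], 0, -0.08]])

```text
t: 10.25
tcp_pos: [0.5195, 0.1618, 0.2924]
tool_rot: [0.748, 0.663, 0.011, 0.013]
force: [0.6, -0.6, -0.1]
finger_gap: 0.46
```

Run:
```python
from h import *
for n in('wrist','scene'):
    s=snap(n)
    for c,st,m in blobs(s,'amber'): print(n,c.round(1),st[4],pt(s,*c).round(4),onz(s,*c,.012).round(4))
go(.4805,-.2474,.29,120)
```

```text
wrist [315.4 140.1] 1766 [0.5296 0.2196 0.0222] [0.5296 0.2193 0.012 ]
wrist [318.7 233.6] 1574 [0.5243 0.1621 0.0227] [0.5242 0.1592 0.012 ]
scene [397.8 222.9] 139 [0.5365 0.2145 0.0142] [0.5338 0.2172 0.012 ]
scene [375.4 228.4] 76 [0.5337 0.1569 0.0195] [0.5245 0.1655 0.012 ]
scene [164.7 292.2] 247 [ 0.4883 -0.2493  0.0154] [ 0.4839 -0.2483  0.012 ]
scene [170.3 343.4] 351 [ 0.6055 -0.2827  0.017 ] [ 0.6002 -0.2816  0.012 ]
down axis [ 0.0252 -0.006  -0.9997]
t 10.35 tcp [0.5181 0.1615 0.2889] yaw 83.1 gap 0.463 F [-0.1 -0.1  0.2] | shift [-4.104e+02  1.150e+01  4.000e-01] turn -36.9
```

```bash
cat >> h.py <<'E'
def gog(x,y,z,yaw,L=.168):  # grasp height point above (x,y), TCP height z, allowing for tool tilt
    a=R.from_quat(sense()['tool_rot']).as_matrix()[:,2]; go(x-L*a[0],y-L*a[1],z,yaw)
E
python3 -c "
from h import *
gog(.4805,-.2474,.29,120)"
```

```text
down axis [ 0.0252 -0.006  -0.9997]
t 10.35 tcp [0.5181 0.1615 0.2889] yaw 83.1 gap 0.463 F [-0.1 -0.1  0.2] | shift [-4.099e+02  7.200e+00  3.000e-01] turn -36.9
```

>>> servo_tool(rows=[[[-411, 7, 0], -37, -0.08], [[-411, 7, 0], -37, -0.08], [[-411, 7, 0], -37, -0.08], [[-411, 7, 0], -37, -0.08], [[-411, 7, 0], -37, -0.08], [[-411, 7, 0], -37, -0.08], [[-411, 7, 0], -37, -0.08], [[-411, 7, 0], -37, -0.08]])

```text
t: 11.15
tcp_pos: [0.4788, -0.2119, 0.2883]
tool_rot: [0.499, 0.866, 0.004, 0.011]
force: [1.0, 0.6, -0.6]
finger_gap: 0.462
```

```bash
python3 -c "
from h import *
gog(.4805,-.2474,.29,120)"
```

```text
down axis [ 0.0222 -0.0036 -0.9997]
t 11.15 tcp [ 0.4788 -0.2119  0.2883] yaw 120.1 gap 0.462 F [ 1.   0.6 -0.6] | shift [-29.1 -19.2  -1.6] turn 0.1
```

>>> servo_tool(rows=[[[-29, -19, 20], 0, -0.08], [[-29, -19, 40], 0, -0.08], [[-29, -19, 40], 0, -0.08], [[-29, -19, 40], 0, -0.08]])

```text
t: 11.55
tcp_pos: [0.4771, -0.2459, 0.247]
tool_rot: [0.499, 0.866, 0.004, 0.008]
force: [-0.6, -0.1, 0.2]
finger_gap: 0.461
```

Run:
```python
from h import *
s=snap('wrist')
for c,st,m in blobs(s,'amber'): print(c.round(1),st[4],onz(s,*c,.012).round(4))
gog(.481,-.248,.1805,120)
```

```text
[317.5 252.4] 1227 [ 0.4773 -0.248   0.012 ]
down axis [ 0.0203 -0.0019 -0.9998]
t 11.6 tcp [ 0.4776 -0.2458  0.2478] yaw 120.2 gap 0.461 F [ 0.   0.1 -0.3] | shift [-0.8 -2.  67.3] turn 0.2
```

>>> servo_tool(rows=[[[-1, -2, 40], 0, -0.08], [[-1, -2, 62], 0, -0.08], [[-1, -2, 67], 0, -0.08], [[-1, -2, 67], 0, -0.08], [[-1, -2, 67], 0, -0.9], [[-1, -2, 67], 0, -0.9], [[-1, -2, 67], 0, -0.9], [[-1, -2, 67], 0, -0.9]])

```text
t: 12.4
tcp_pos: [0.4782, -0.248, 0.182]
tool_rot: [0.499, 0.867, 0.004, 0.011]
force: [0.6, 1.3, 6.6]
finger_gap: 0.328
```

>>> servo_tool(rows=[[[0, 0, 0], 0, -0.9], [[0, 0, -10], 0, -0.9], [[0, 0, -60], 0, -0.9], [[0, 0, -108], 0, -0.9], [[0, 0, -108], 0, -0.9], [[0, 0, -108], 0, -0.9]])

```text
t: 13.0
tcp_pos: [0.4757, -0.2477, 0.2916]
tool_rot: [0.499, 0.867, 0.004, 0.012]
force: [-0.9, -0.1, -0.3]
finger_gap: 0.331
```

Run:
```python
from h import *
s=snap('wrist')
for c,st,m in blobs(s,'amber'): print(c.round(1),st[4],pt(s,*c).round(4))
gog(.534,.278,.29,83)
```

```text
[321.7 301.6] 3975 [ 0.4748 -0.2437  0.132 ]
[439.  330.7] 408 [ 0.5875 -0.2709  0.0169]
down axis [ 0.0222 -0.0033 -0.9997]
t 13.05 tcp [ 0.4753 -0.2473  0.2903] yaw 120.2 gap 0.324 F [ 0.2  0.2 -1. ] | shift [ 4.271e+02  3.117e+02 -3.000e-01] turn 37.2
```

>>> servo_tool(rows=[[[427, 312, 0], 37, -0.9], [[427, 312, 0], 37, -0.9], [[427, 312, 0], 37, -0.9], [[427, 312, 0], 37, -0.9], [[427, 312, 0], 37, -0.9], [[427, 312, 0], 37, -0.9], [[427, 312, 0], 37, -0.9], [[427, 312, 0], 37, -0.9]])

```text
t: 13.85
tcp_pos: [0.5147, 0.1333, 0.2878]
tool_rot: [0.748, 0.664, 0.005, 0.007]
force: [-0.1, 0.1, -0.6]
finger_gap: 0.332
```

Run:
```python
from h import *
gog(.534,.278,.29,83)
```

```text
down axis [ 0.0177 -0.0037 -0.9998]
t 13.85 tcp [0.5147 0.1333 0.2878] yaw 83.1 gap 0.332 F [-0.1  0.1 -0.6] | shift [146.2  -1.1  -2.4] turn 0.1
```

>>> servo_tool(rows=[[[146, -1, 0], 0, -0.9], [[146, -1, 0], 0, -0.9], [[146, -1, 0], 0, -0.9], [[146, -1, 0], 0, -0.9], [[146, -1, 0], 0, -0.9]])

```text
t: 14.35
tcp_pos: [0.53, 0.2793, 0.2854]
tool_rot: [0.747, 0.665, 0.003, 0.007]
force: [-0.8, -0.6, 0.3]
finger_gap: 0.33
```

Run:
```python
from h import *
gog(.534,.278,.183,83)
```

```text
down axis [ 0.0136 -0.0053 -0.9999]
t 14.35 tcp [0.53   0.2793 0.2854] yaw 83.3 gap 0.33 F [-0.8 -0.6  0.3] | shift [  0.2   0.3 102.4] turn 0.3
```

>>> servo_tool(rows=[[[0, 0, 35], 0, -0.9], [[0, 0, 70], 0, -0.9], [[0, 0, 92], 0, -0.9], [[0, 0, 101], 0, -0.9], [[0, 0, 102.5], 0, -0.9], [[0, 0, 102.5], 0, -0.9], [[0, 0, 102.5], 0, -0.9]])

```text
t: 15.05
tcp_pos: [0.532, 0.2785, 0.184]
tool_rot: [0.747, 0.664, 0.004, 0.007]
force: [0.5, 0.2, 0.4]
finger_gap: 0.328
```

>>> servo_tool(rows=[[[0, 0, 0], 0, -0.2], [[0, 0, 0], 0, -0.08], [[0, 0, 0], 0, -0.08], [[0, 0, -30], 0, -0.08], [[0, 0, -75], 0, -0.08], [[0, 0, -110], 0, -0.08], [[0, 0, -110], 0, -0.08], [[0, 0, -110], 0, -0.08]])

```text
t: 15.85
tcp_pos: [0.5302, 0.2791, 0.2951]
tool_rot: [0.747, 0.665, 0.005, 0.007]
force: [-0.1, -0.0, -0.5]
finger_gap: 0.459
```

Run:
```python
from h import *
for n in('wrist','scene'):
    s=snap(n)
    for c,st,m in blobs(s,'amber'): print(n,c.round(1),st[4],pt(s,*c).round(4),onz(s,*c,.012).round(4))
cv2.imwrite('pics/w3.png',snap('wrist')['image'])
gog(.5458,-.0015,.29,80)
```

```text
wrist [323.8 229.3] 1545 [0.5345 0.2811 0.0213] [0.5343 0.2787 0.012 ]
wrist [326.9 311.9] 1234 [0.5297 0.2234 0.0225] [0.5293 0.2181 0.012 ]
wrist [329.1 386.1] 1017 [0.5245 0.1641 0.0218] [0.5239 0.1568 0.012 ]
scene [420.8 215.4] 129 [0.5428 0.2726 0.016 ] [0.5381 0.278  0.012 ]
scene [397.6 223.1] 126 [0.5402 0.2099 0.0172] [0.5339 0.2164 0.012 ]
scene [375.6 228.4] 63 [0.5335 0.1577 0.019 ] [0.5249 0.1657 0.012 ]
scene [170.2 343.2] 344 [ 0.6066 -0.283   0.0183] [ 0.5999 -0.2816  0.012 ]
down axis [ 0.0125 -0.0057 -0.9999]
t 16.0 tcp [0.5296 0.2788 0.2926] yaw 83.3 gap 0.458 F [-0.8 -0.9 -0.3] | shift [-275.8   46.6    4.3] turn 3.3
```

View pics/w3.png

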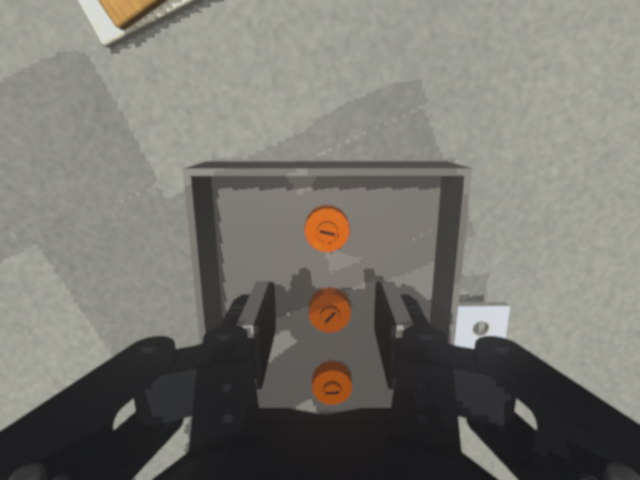

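The wrist view shows three ambers boss up on the job tray floor at (327,230), (329,311) and (331,385), with the eyelet at (481,328). Next the red pin, with the jaw along x, since green is 60 mm away.

Run:
```python
from h import *
w=snap('wrist'); g=cv2.cvtColor(w['image'],cv2.COLOR_BGR2GRAY)
p=g[314:342,462:502]; m=(p<150).astype(np.uint8); n,l,st,c=cv2.connectedComponentsWithStats(m)
for i in range(1,n):
    if 15<st[i,4]<300: print(st[i],c[i]+[462,314],onz(w,*(c[i]+[462,314]),.045).round(4))
gog(.5458,-.0015,.29,83)
```

```text
[ 12   9  28  19 269] [485.10037175 334.12267658] [0.625  0.2079 0.045 ]
down axis [ 0.0123 -0.0058 -0.9999]
t 16.05 tcp [0.5297 0.2788 0.2924] yaw 83.3 gap 0.456 F [0.2 0.4 0.4] | shift [-275.8   46.5    4.2] turn 0.3
```

>>> servo_tool(rows=[[[-276, 47, 0], 0, -0.08], [[-276, 47, 0], 0, -0.08], [[-276, 47, 0], 0, -0.08], [[-276, 47, 0], 0, -0.08], [[-276, 47, 0], 0, -0.08], [[-276, 47, 0], 0, -0.08], [[-276, 47, 0], 0, -0.08], [[-276, 47, 0], 0, -0.08]])

```text
t: 16.85
tcp_pos: [0.5438, -0.0014, 0.2931]
tool_rot: [0.748, 0.664, 0.002, 0.005]
force: [0.5, 1.1, 0.1]
finger_gap: 0.457
```

Run:
```python
from h import *
w=snap('wrist')
for col in('red','green'):
  for c,st,m in blobs(w,col):
    print(col,c.round(1),st, onz(w,*c,.066).round(4),pt(w,*c).round(4))
cv2.imwrite('pics/w4.png',w['image'])
gog(.5458,-.0015,.2285,83)
```

```text
red [614.3 153.6] [ 586  134   54   39 1877] [0.6948 0.0338 0.066 ] [0.7258 0.027  0.0236]
red [327.9 238.3] [310 231  34  23 150] [0.5485 0.0077 0.066 ] [0.5484 0.0048 0.0561]
red [326.7 261.8] [314 250  27  25 518] [ 0.5464 -0.0052  0.066 ] [ 0.5466 -0.0017  0.0756]
green [222.8 250.1] [204 243  36  21 222] [0.4929 0.0081 0.066 ] [0.4897 0.005  0.0553]
green [210.2 274.9] [197 262  28  27 565] [ 0.4836 -0.0049  0.066 ] [ 0.4867 -0.0017  0.0749]
down axis [ 0.0099 -0.0049 -0.9999]
t 16.9 tcp [ 5.437e-01 -5.000e-04  2.932e-01] yaw 83.3 gap 0.459 F [-0.3 -0.3 -1. ] | shift [ 0.1 -0.2 64.7] turn 0.3
```

View pics/w4.png

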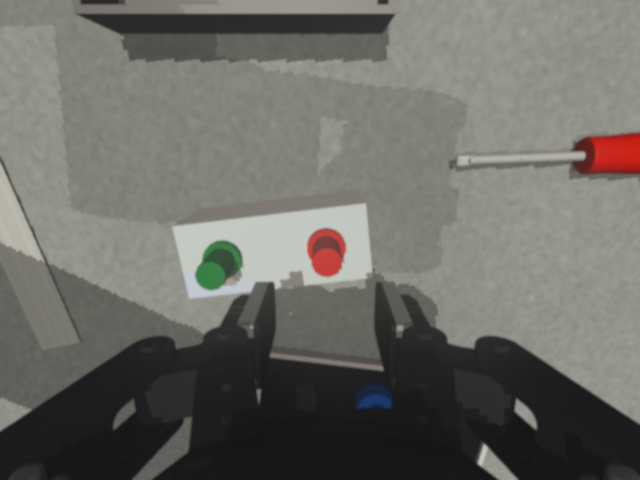

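The wrist view shows the red pin's top at (327,262) and green at (210,275). Red reads (0.546,-0.002) and 75.6 mm high, so I'll descend and grip.

>>> servo_tool(rows=[[[0, -0.5, 40], 0, -0.08], [[0, -0.5, 58], 0, -0.08], [[0, -0.5, 64], 0, -0.08], [[0, -0.5, 64], 0, -0.08], [[0, -0.5, 64], 0, -0.9], [[0, -0.5, 64], 0, -0.9], [[0, -0.5, 64], 0, -0.9], [[0, -0.5, 64], 0, -0.9]], force=30)

```text
t: 17.7
tcp_pos: [0.5442, -0.0007, 0.2302]
tool_rot: [0.748, 0.664, 0.003, 0.006]
force: [-1.6, 1.4, 3.7]
finger_gap: 0.169
```

>>> servo_tool(rows=[[[0, 0, 0], 0, -0.9], [[0, 0, 0], 0, -0.9], [[0, 0, -20], 0, -0.9], [[0, 0, -60], 0, -0.9], [[0, 0, -80], 0, -0.9], [[0, 0, -80], 0, -0.9]])

```text
t: 18.3
tcp_pos: [0.5441, -0.0005, 0.3131]
tool_rot: [0.748, 0.664, 0.005, 0.009]
force: [0.0, -0.1, 0.6]
finger_gap: 0.168
```

Run:
```python
from h import *
for n in('wrist','scene','top'):
  w=snap(n)
  for c,st,m in blobs(w,'red'): print(n,c.round(1),st[4],pt(w,*c).round(4))
gog(.624,.211,.31,83)
```

```text
wrist [603.  152.4] 2559 [0.7364 0.0262 0.0244]
wrist [324.7 279.3] 265 [0.5479 0.0054 0.1341]
wrist [324.7 325. ] 1272 [ 0.5466 -0.002   0.1581]
scene [634.5 190. ] 199 [0.8318 0.476  0.1376]
scene [310.8 204.1] 42 [ 0.5535 -0.0088  0.1326]
scene [566.  284.4] 1669 [0.8827 0.2121 0.0817]
scene [404.7 322.6] 785 [0.765  0.0151 0.0215]
top [158.4  73.2] 59 [0.8419 0.2454 0.0939]
top [289.3 142.1] 552 [0.7497 0.0236 0.0256]
down axis [ 0.0105 -0.0047 -0.9999]
t 18.45 tcp [ 5.427e-01 -3.000e-04  3.095e-01] yaw 83.2 gap 0.17 F [ 0.5  0.7 -1.3] | shift [219.9  54.   -0.7] turn 0.2
```

>>> servo_tool(rows=[[[175, 54, 0], 0, -0.9], [[175, 54, 0], 0, -0.9], [[175, 54, 0], 0, -0.9], [[175, 54, 0], 0, -0.9], [[175, 54, 25], 0, -0.9], [[175, 54, 25], 0, -0.9], [[175, 54, 25], 0, -0.9]])

```text
t: 19.15
tcp_pos: [0.6163, 0.1668, 0.2825]
tool_rot: [0.748, 0.664, 0.0, 0.004]
force: [-0.6, -0.2, 0.4]
finger_gap: 0.174
```

Run:
```python
from h import *
w=snap('wrist')
cv2.imwrite('pics/w5.png',w['image'])
print(proj(w,[.624,.211,.045]))
gog(.624,.211,.29,83)
```

```text
(np.float64(327.36258800493044), np.float64(167.84020577156448))
down axis [ 0.0078 -0.0051 -1.    ]
t 19.2 tcp [0.6168 0.1664 0.2836] yaw 83.2 gap 0.172 F [0.6 0.3 0. ] | shift [45.8  0.5 -6.6] turn 0.2
```

View pics/w5.png

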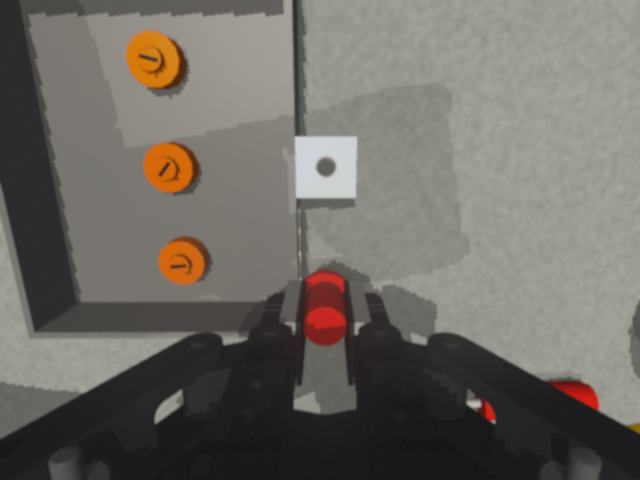

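The wrist view shows the eyelet at (326,167), the held pin at columns 305–346 with its top near (325,328), and the blocks undisturbed.

Run:
```python
from h import *
w=snap('wrist');t=snap('top');s=snap('scene')
g=cv2.cvtColor(w['image'],cv2.COLOR_BGR2GRAY)
m=(g[150:185,306:346]<150).astype(np.uint8); n,l,st,c=cv2.connectedComponentsWithStats(m)
h=None
for i in range(1,n):
    if 100<st[i,4]<600: h=c[i]+[306,150]; print(st[i],h,onz(w,*h,.045).round(4))
m2=(g[130:205,285:365]>185).astype(np.uint8); n,l,st,c=cv2.connectedComponentsWithStats(m2); i=1+st[1:,4].argmax(); cc=c[i]+[285,130]; print('lug',st[i],cc,onz(w,*cc,.045).round(4))
print('tri w-top',tri(w,h,t,(176.77,206.65)),'w-scene',tri(w,h,s,(430.88,230.11)))
a=sense(); zt=a['tcp_pos'][2]-.1545
for c,st,m in blobs(w,'red',200):
    if 280<c[0]<370: print('red',c,st)
mm=[m for c,st,m in blobs(w,'red',200) if 280<c[0]<370]
# bright top face
v=cv2.cvtColor(w['image'],cv2.COLOR_BGR2HSV)[:,:,2]; r=w['image'][:,:,2]
k=((r>190)&(w['image'][:,:,1]<80)); k[:, :290]=0;k[:,360:]=0;k[:300]=0;k[360:]=0
ys,xs=np.nonzero(k); print('top face',xs.min(),xs.max(),ys.min(),ys.max(),xs.mean(),ys.mean(),onz(w,xs.mean(),ys.mean(),zt).round(4),pt(w,xs.mean(),ys.mean()).round(4),'zt',zt.round(4),len(xs))
A=R.from_quat(a['tool_rot']).as_matrix()[:,2]; print('grasp axis at top',(a['tcp_pos']+.1545*A).round(4),'tip',(a['tcp_pos']+.2122*A).round(4))
cr=cv2.resize(w['image'][255:355,275:375],None,fx=5,fy=5,interpolation=cv2.INTER_CUBIC);cv2.imwrite('pics/w5c.png',cr)
```

```text
[  8   7  19  19 275] [323.44       166.06545455] [0.6232 0.2118 0.045 ]
lug [   8    6   61   61 3246] [323.17467652 166.29390018] [0.623  0.2117 0.045 ]
tri w-top (array([0.62273041, 0.21203919, 0.04515933]), np.float64(0.0010050320680094526)) w-scene (array([0.62374456, 0.21196781, 0.04242574]), np.float64(0.0015018867701821557))
red [324.19753611 309.44817332] [ 304  272   43   73 2354]
top face 306 343 308 325 324.6829268292683 316.9268292682927 [0.618  0.1694 0.1307] [0.6179 0.1686 0.1291] zt 0.1307 451
grasp axis at top [0.6191 0.1655 0.1307] tip [0.6198 0.1652 0.073 ]
```

View pics/w5c.png

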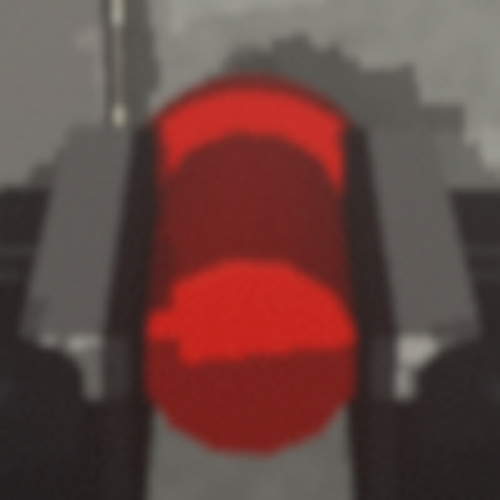

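Run:
```python
from h import *
w=snap('wrist');a=sense();z=a['tcp_pos'][2]
A=R.from_quat(a['tool_rot']).as_matrix()[:,2]
print('top c',onz(w,325.2,326.4,z-.1545).round(4)); 
for zz in(.1785,.1825): print('collar far edge',onz(w,325,270,z-zz).round(4),'axis',(a['tcp_pos']+zz*A).round(4))
print('top far edge',onz(w,325.5,307,z-.1545).round(4))
gog(.6232,.212,.284,83,.21)
```

```text
top c [0.6188 0.1648 0.1308]
collar far edge [0.6205 0.1766 0.1068] axis [0.6195 0.1654 0.1068]
collar far edge [0.6204 0.1751 0.1028] axis [0.6196 0.1654 0.1028]
top far edge [0.6198 0.1722 0.1308]
down axis [ 0.0117 -0.0047 -0.9999]
t 19.4 tcp [0.6174 0.1662 0.2853] yaw 83.2 gap 0.176 F [-0.2 -0.1  0.6] | shift [46.8 -2.3  1.2] turn 0.2
```

>>> servo_tool(rows=[[[46.5, -2.4, 0], 0, -0.9], [[46.5, -2.4, 0], 0, -0.9], [[46.5, -2.4, 10], 0, -0.9], [[46.5, -2.4, 18], 0, -0.9], [[46.5, -2.4, 18], 0, -0.9]])

```text
t: 19.9
tcp_pos: [0.62, 0.2115, 0.2653]
tool_rot: [0.748, 0.663, 0.001, 0.005]
force: [-0.8, -0.0, 0.1]
finger_gap: 0.174
```

Run:
```python
from h import *
w=snap('wrist');s=snap('scene');t=snap('top')
a=[cv2.resize(s['image'][185:255,390:470],(400,350),interpolation=cv2.INTER_CUBIC),cv2.resize(w['image'][240:340,270:380],(385,350),interpolation=cv2.INTER_CUBIC)]
cv2.imwrite('pics/ins.png',np.hstack(a))
print('scene hole proj',proj(s,[.6232,.212,.045]),'wrist',proj(w,[.6232,.212,.045]))
gog(.6232,.212,.26,83,.21)
```

```text
scene hole proj (np.float64(430.45909530953304), np.float64(228.7066019220313)) wrist (np.float64(327.9671887134831), np.float64(258.01214164370145))
down axis [ 0.011  -0.0048 -0.9999]
t 20.05 tcp [0.6209 0.2118 0.2669] yaw 83.1 gap 0.168 F [ 0.2  0.2 -0.5] | shift [ 1.2 -0.2  6.8] turn 0.1
```

View pics/ins.png

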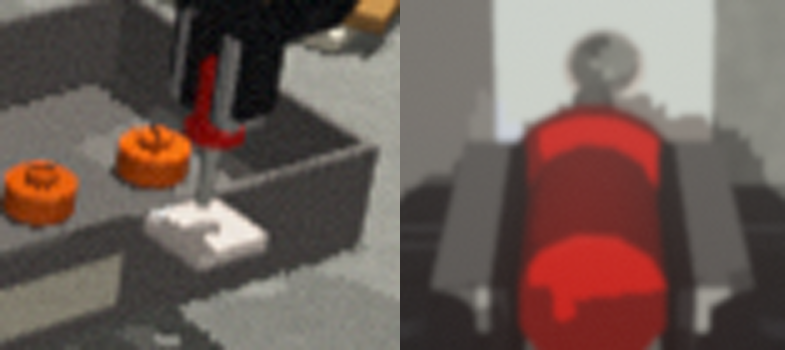

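The scene crop shows the rod tip just above the lug at about (431,225). The wrist crop shows the eyelet at pixel (328.6,257) and the rod near column 325.4, roughly 1.5 mm left of it. I'll check numerically.

Run:
```python
from h import *
w=snap('wrist');g=cv2.cvtColor(w['image'],cv2.COLOR_BGR2GRAY)
for v in range(246,274): print(v,' '.join('%3d'%x for x in g[v,314:344]))
z=w['z_map'];print('depth mm');
for v in range(250,274,2): print(v,' '.join('%3d'%(x*1000) for x in z[v,314:344]))
a=sense();print(a['tcp_pos'])
```

```text
246 207 207 207 207 207 207 207 207 206 207 207 206 205 207 206 206 207 206 207 207 207 207 206 207 207 207 207 207 207 207
247 207 207 206 207 207 207 207 206 204 203 202 202 202 204 205 206 207 207 206 207 207 207 207 207 207 207 207 207 207 207
248 207 207 207 207 205 204 203 198 194 191 189 187 188 191 195 200 202 205 206 207 207 206 207 207 207 207 207 207 207 207
249 207 207 207 206 202 195 189 181 171 166 161 159 161 169 177 185 191 198 204 206 207 207 207 207 207 207 207 206 207 206
250 207 206 205 200 191 176 163 151 140 133 128 127 134 145 155 163 172 184 195 202 205 207 207 206 207 207 208 206 207 206
251 206 205 201 190 172 151 132 121 113 106 104 106 115 132 142 148 155 166 180 193 201 205 207 207 207 207 207 207 207 207
252 206 200 190 172 149 127 110 101  97  96  99 102 112 128 137 140 143 150 162 178 193 201 206 207 207 207 207 207 207 207
253 201 192 173 150 126 109 100  96  95  99 106 112 119 130 135 136 136 141 149 163 181 196 204 207 207 207 207 207 207 206
254 196 179 156 130 110 102  98  95  95 102 115 122 127 132 134 135 135 137 141 152 172 189 201 205 207 207 
[... 3203 characters left out ...]
7 205 203 202 202 203 201 202 202 202 202 202
264 202 202 203 202 204 206 208 250 250 191 189 191 191 249 250 208 207 207 205 204 205 202 201 202 203 201 202 202 202 203
266 202 203 202 203 202 205 191 189 188 187 187 187 188 189 189 190 204 203 202 203 203 202 203 202 202 203 203 202 203 202
268 203 202 203 203 202 190 187 187 186 186 186 186 185 185 187 188 191 203 202 203 202 203 202 204 202 202 202 203 203 202
270   0 203 204 201 202 188 185 159 161 159 159 162 160 161 160 187 187 203 204 202 202 202 204 203 204 204 203 204 204 203
272 160 161 159 158 158 160 159 158 158 158 158 158 158 159 158 158 160 159 160 160 161 160 203 204 203 204 204 203 203 203
[0.62098516 0.21198013 0.26711734]
```

```bash
cat > al.py <<'E'
from h import *
for k in range(3):
    w=snap('wrist');z=w['z_map'][240:270,300:350];
    yy,xx=np.nonzero(z>.235); hu,hv=300+(xx.min()+xx.max())/2,None
    cols=np.array([ (z[:,c]>.235).sum() for c in range(50)]); 
    m=(z>.235)
    rw=[(r,np.nonzero(m[r])[0].min(),np.nonzero(m[r])[0].max()) for r in range(30) if m[r].sum()>3]
    wid=[b-a for _,a,b in rw]; top=240+rw[0][0]; D=max(wid)+1
    hv=top+D/2
    r=(z>.17)&(z<.194); ry,rx=np.nonzero(r[:29])
    tv=240+ry.min(); lo=rx[ry>=27-1]; ru=300+(lo.min()+lo.max())/2
    H=onz(w,hu,hv,.045); a=sense(); zt=a['tcp_pos'][2]-.2122
    T=onz(w,ru,tv+6,zt)
    print('hole px',hu,hv,'D',D,H.round(4),'rod u',ru,'tipfar v',tv,T.round(4),'need d',(H-T)[:2].round(4)*1000,'tcp',a['tcp_pos'].round(4))
E
python3 al.py
```

```text
hole px 324.5 260.0 D 18 [0.6231 0.2112 0.045 ] rod u 324.5 tipfar v 264 [0.6228 0.2096 0.0551] need d [0.3 1.6] tcp [0.621  0.2121 0.2673]
hole px 324.0 260.5 D 19 [0.6229 0.2111 0.045 ] rod u 324.5 tipfar v 264 [0.6229 0.2097 0.0552] need d [0.  1.4] tcp [0.621  0.2123 0.2674]
hole px 324.0 260.5 D 19 [0.6229 0.2112 0.045 ] rod u 324.5 tipfar v 264 [0.6229 0.2098 0.0553] need d [0.  1.3] tcp [0.621  0.2123 0.2675]
```

>>> servo_tool(rows=[[[2, 0, 0], 0, -0.9], [[2, 0, 0], 0, -0.9], [[2, 0, 0], 0, -0.9], [[2, 0, 0], 0, -0.9]])

```text
t: 20.65
tcp_pos: [0.6212, 0.2144, 0.2675]
tool_rot: [0.748, 0.664, 0.003, 0.006]
force: [0.1, -0.6, 0.5]
finger_gap: 0.171
```

```bash
python3 al.py
python3 - <<'E'
from h import *
w=snap('wrist');g=cv2.cvtColor(w['image'],cv2.COLOR_BGR2GRAY)
for v in range(250,276): print(v,' '.join('%3d'%x for x in g[v,312:338]),'|',' '.join('%3d'%(x*1000) for x in w['z_map'][v,312:338:2]))
E
```

```text
hole px 324.5 264.0 D 18 [0.6232 0.2114 0.045 ] rod u 324.5 tipfar v 264 [0.6231 0.212  0.0552] need d [ 0.1 -0.6] tcp [0.6212 0.2144 0.2674]
hole px 324.5 264.0 D 18 [0.6231 0.2114 0.045 ] rod u 324.5 tipfar v 264 [0.6231 0.212  0.0552] need d [ 0.1 -0.6] tcp [0.6212 0.2144 0.2674]
hole px 324.5 264.0 D 18 [0.6231 0.2113 0.045 ] rod u 324.5 tipfar v 264 [0.6231 0.2119 0.0552] need d [ 0.1 -0.6] tcp [0.6212 0.2144 0.2674]
250 207 207 207 207 208 207 207 207 207 207 207 207 207 206 208 207 208 206 207 206 207 207 207 207 207 207 | 201 200 200 200 201 201 199 201 200 200 201 200 201
251 207 208 207 207 207 207 207 207 207 207 206 206 205 206 206 206 207 207 207 207 208 207 207 207 207 207 | 201 200 201 201 200 200 200 201 200 201 198 201 201
252 206 207 207 207 207 207 207 205 205 203 201 200 197 198 199 201 203 205 206 207 207 207 208 208 207 207 | 201 200 202 202 202 201 200 202 202 199 200 199 201
253 207 207 207 208 206 205 203 199 193 189 183 180 176 177 180 185 189 195 200 204 206 207 207 208 207 207 | 201 202 202 202 201 200 201   0 200 200 202 201 201
254 206 207 207 207 206 20
[... 2837 characters left out ...]
 204 203 160 160 160 158 159 160 159 159 161 203 203
272 163 142 121 101  86  80  79  78  80  80  81  81  82  83  81  82  81  77  76  77  79  83  88  96 105 115 | 204 160 160 159 158 158 157 158 159 159 160 160 203
273 122 103  90  82  81  82  83  85  90  88  91  90  90  91  91  89  88  87  85  84  82  80  80  83  87  96 | 161 160 159 158 157 157 157 157 157 158 158 160 161
274  90  82  82  84  87  91  92  94  95  96  98  97  98  98  97  95  96  94  95  92  90  88  87  82  79  82 | 159 158 158 157 158 156 156 157 157 157 156 158 158
275  85  87  89  93  95  96  98  99  99  99 100 100 100 100 100 101 100 100  99  99  97  96  93  90  86  82 | 159 157 157 157 157 157 157 157 158 157 157 156 157
```

Rod and eyelet now agree to about 0.5 mm in both directions, so I'll insert.

>>> servo_tool(rows=[[[0, 0, 5], 0, -0.9], [[0, 0, 10], 0, -0.9], [[0, 0, 15], 0, -0.9], [[0, 0, 15], 0, -0.9]])

```text
t: 21.25
tcp_pos: [0.6209, 0.2142, 0.2511]
tool_rot: [0.748, 0.664, 0.002, 0.005]
force: [-0.3, 0.2, -0.3]
finger_gap: 0.171
```

Run:
```python
from h import *
a=sense();print(a['force'],a['tcp_pos'],a['finger_gap'])
w=snap('wrist');ys=[c for c,st,m in blobs(w,'red',200) if 280<c[0]<370];print(ys)
z=w['z_map']
for v in range(258,276,2): print(v,' '.join('%3d'%(x*1000) for x in z[v,308:342:2]))
```

```text
[-0.26984539  0.1872976  -0.32733852] [0.62093789 0.21420277 0.25113116] 0.17084139188377828
[array([325.17302053, 279.59824047]), array([324.5483871 , 324.64592934])]
258 186 184 184 184 184 184 184 185 184 184 185 184 184 185 184 185 185
260 185 183 185 184 184 185 184 185 185 185 185 185 185 185 184 184 185
262 185 186 185 185 186 184 186 186 186 185 185 184 185 186 185 186 184
264 186 185 186 185 186 186 185 186 186 186 186 185 185 184 185 184 186
266 185 185 185 186 186 186   0 188 188 188 189 234 186 185 185 186 185
268 187 187 185 185 186 187 189 186 185 186 187 190 234 187 185 186 188
270 186 186 187 187 186 234 185 161 161 160 161 187 235 234 187 186 186
272 186 187 187 161 160 158 158 157 159 158 159 159 158 159 191 187 187
274 187 161 159 159 156 156 156 157 157 156 157 158 156 158 157 161 187
```

>>> servo_tool(rows=[[[0.3, 0.4, 6], 0, -0.9], [[0.3, 0.4, 12], 0, -0.9], [[0.3, 0.4, 18], 0, -0.9], [[0.3, 0.4, 22], 0, -0.9], [[0.3, 0.4, 22], 0, -0.9], [[0.3, 0.4, 22], 0, -0.9]])

```text
t: 21.9
tcp_pos: [0.6218, 0.2144, 0.2294]
tool_rot: [0.748, 0.664, 0.002, 0.005]
force: [0.1, -0.9, -0.8]
finger_gap: 0.171
```

Run:
```python
from h import *
a=sense();print(a['force'],a['tcp_pos'],a['finger_gap'])
w=snap('wrist');print([c for c,st,m in blobs(w,'red',200) if 280<c[0]<370])
a=sense();print(a['force'])
```

```text
[ 0.0626617  -0.88850826 -0.77888223] [0.62181216 0.21437041 0.22941927] 0.17098748166032185
[array([325.01061008, 279.76923077]), array([324.46896036, 324.22587883])]
[ 0.05311803  0.46342994 -0.22111678]
```

The rod is through with no contact force. I'll lower the last bit, release and retreat.

>>> servo_tool(rows=[[[0, 0, 1], 0, -0.9], [[0, 0, 1.5], 0, -0.9], [[0, 0, 1.5], 0, -0.3], [[0, 0, 1.5], 0, -0.1], [[0, 0, 1.5], 0, -0.1], [[0, 0, 1.5], 0, -0.1]])

```text
t: 22.55
tcp_pos: [0.6219, 0.2144, 0.2282]
tool_rot: [0.748, 0.664, 0.003, 0.005]
force: [0.2, -0.8, -0.4]
finger_gap: 0.446
```

>>> servo_tool(rows=[[[0, 0, -10], 0, -0.1], [[0, 0, -40], 0, -0.1], [[0, 0, -80], 0, -0.1], [[-60, 0, -110], 0, -0.1], [[-110, 0, -110], 0, -0.1], [[-150, 0, -110], 0, -0.1], [[-180, 0, -110], 0, -0.1], [[-180, 0, -110], 0, -0.1]])

```text
t: 23.35
tcp_pos: [0.5991, 0.0319, 0.3401]
tool_rot: [0.75, 0.661, 0.002, 0.006]
force: [0.1, -0.8, 0.1]
finger_gap: 0.449
```

Run:
```python
from h import *
S={}
for n in('top','scene'):
  w=S[n]=snap(n)
  for col in('red','amber','green','blue'):
    for c,st,m in blobs(w,col): print(n,col,c.round(1),st[4],pt(w,*c).round(4))
print('collar expected scene',proj(S['scene'],[.6232,.212,.047]),'pin mid',proj(S['scene'],[.6232,.212,.056]))
a=cv2.resize(S['scene']['image'][150:370,120:480],(720,440));b=cv2.resize(S['scene']['image'][190:250,400:460],(240,240),interpolation=cv2.INTER_CUBIC);a[:240,:240]=b
cv2.imwrite('pics/fin.png',a);st=sense();print(st['t'],st['tcp_pos'],st['force'])
```

```text
top red [160.3  75. ] 114 [0.8412 0.2436 0.0884]
top amber [457.8 231.3] 133 [ 0.5965 -0.2774  0.0228]
top green [297.9 289. ] 117 [ 0.4849 -0.0023  0.0731]
top blue [13.8 30.2] 74 [0.8847 0.4673 0.1455]
top blue [255.5  49.3] 217 [0.8565 0.0742 0.1572]
top blue [577.7 222.4] 2761 [ 0.617  -0.4848  0.0299]
top blue [381.1 246.5] 222 [ 0.566  -0.1433  0.0215]
top blue [450.5 264. ] 242 [ 0.5385 -0.264   0.0231]
top blue [407.4 288. ] 232 [ 0.4947 -0.1893  0.0233]
scene red [634.4 190.2] 199 [0.8319 0.4757 0.1373]
scene red [432.4 223.5] 150 [0.6311 0.2056 0.0623]
scene red [565.8 284.4] 1685 [0.8825 0.212  0.0816]
scene red [404.7 322.6] 791 [0.7655 0.0145 0.0222]
scene amber [420.5 215.6] 139 [0.5441 0.2706 0.0167]
scene amber [397.8 223. ] 149 [0.5361 0.2147 0.0138]
scene amber [375.5 228.6] 77 [0.533  0.1578 0.0185]
scene amber [170.4 343.5] 361 [ 0.6081 -0.2831  0.0192]
scene green [293.8 224.5] 137 [ 0.4951 -0.0066  0.0642]
scene blue [482.9   2.9] 173 [-0.7733  2.0524  0.1935]
scene blue [392.2  67.1] 239 [-0.7716  1.4001 -0.0738]
scene blue [502.8 269.5] 361 [0.8656 0.0641 0.1592]
scene blue [200.4 285.1] 224 [ 0.5026 -0.1944  0.0149]
scene blue [245.8 297.8] 247 [ 0.5764 -0.1491  0.017 ]
scene blue [165.4 317. ] 304 [ 0.5487 -0.2694  0.0172]
scene blue [ 33.7 419.6] 3153 [ 0.647  -0.4574  0.0291]
collar expected scene (np.float64(430.60310628853586), np.float64(227.78593570587157)) pin mid (np.float64(431.25555783071013), np.float64(223.61479475036668))
23.45 [0.59924758 0.03535786 0.33964931] [ 0.18318834  0.47876884 -0.27092527]
```

View pics/fin.png

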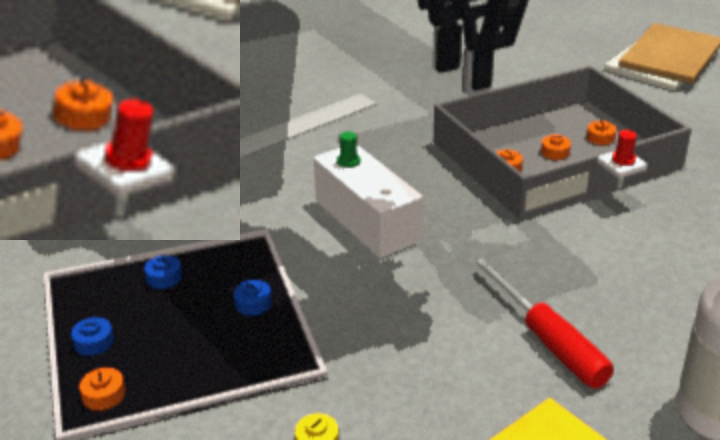

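The final scene view shows the red pin upright at (432,223.5) with its collar on the lug and the rod visible below it. Three ambers lie in the job tray and one in the stock tray, and everything else is in place. Let it settle, then hand in.

>>> servo_tool(rows=[[[0, 0, 0], 0, -0.1], [[0, 0, 0], 0, -0.1], [[0, 0, 0], 0, -0.1]])

```text
t: 23.75
tcp_pos: [0.5993, 0.0366, 0.3396]
tool_rot: [0.748, 0.663, 0.003, 0.006]
force: [0.5, 0.2, -1.0]
finger_gap: 0.453
```

```bash
python3 -c "
from h import *
sign_off()"
```

```text
the job is handed in; nothing more can be done
```

The job is done and handed in at about 24 s. I moved three amber blocks one at a time into the job tray, then put the red pin through the eyelet and moved the arm clear.

- **Blocks:** the last scene picture shows three ambers flat and boss up in the job tray, and the fourth flat in the stock tray.
- **Pin:** it stands upright with its collar on the lug and the rod showing below. The scene camera saw it at (432.4, 223.5) against an expected (431.3, 223.6). I felt no contact force while inserting it.
- **Left alone:** the blue blocks, the green pin and the screwdriver show no movement in the last pictures. The yellow look-alikes were not touched.

**Checks that disagreed:**
- **Eyelet position:** the views differed by 2 to 5 mm. I went by the close-up wrist view and shifted the pin 2 mm before inserting it.
- **Tool tilt:** the tool built up about 1° of tilt during the moves, and I allowed for it.
- **Hidden from above:** the arm hid the job tray and the pin from the top camera in the final check, so those rest on the scene camera alone.

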